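Return the white sample bottles to the green carrier

TASK

Pack the four white-bodied sample bottles into the green carrier, standing each upright in the well of the same colour as its cap. Keep them upright on the way and lower each gently to the floor of its well, without dropping it. The two amber-bodied bottles are reagents that stay on the bench: leave them standing where they are, whatever their cap colour.

Things in the scene. Friction and masses are not known exactly. Their poses are not given: they have to be found in the camera images.
- sample_red: loose upright sample bottle, opaque WHITE plastic body, red screw cap. Body 42 mm diameter, straight-sided from the base to 60 mm up, then a white shoulder narrowing to 23 mm at 69 mm, then the cap, 25 mm diameter, from 73 to 90 mm; 90 mm tall, about 0.06 to 0.12 kg. Origin: centre of its underside, z up along its axis
- sample_yellow: loose upright sample bottle, opaque WHITE plastic body, yellow screw cap. Body 42 mm diameter, straight-sided from the base to 60 mm up, then a white shoulder narrowing to 23 mm at 69 mm, then the cap, 25 mm diameter, from 73 to 90 mm; 90 mm tall, about 0.06 to 0.12 kg. Origin: centre of its underside, z up along its axis
- sample_blue: loose upright sample bottle, opaque WHITE plastic body, blue screw cap. Body 42 mm diameter, straight-sided from the base to 60 mm up, then a white shoulder narrowing to 23 mm at 69 mm, then the cap, 25 mm diameter, from 73 to 90 mm; 90 mm tall, about 0.06 to 0.12 kg. Origin: centre of its underside, z up along its axis
- sample_black: loose upright sample bottle, opaque WHITE plastic body, black screw cap. Body 42 mm diameter, straight-sided from the base to 60 mm up, then a white shoulder narrowing to 23 mm at 69 mm, then the cap, 25 mm diameter, from 73 to 90 mm; 90 mm tall, about 0.06 to 0.12 kg. Origin: centre of its underside, z up along its axis
- amber_red: loose upright reagent bottle of the same shape and size as the samples (42 mm diameter, 90 mm tall) and with a red cap, but with a dark AMBER brown body and shoulder: it does not belong in the carrier. Origin: centre of its underside, z up
- amber_blue: loose upright reagent bottle of the same shape and size as the samples (42 mm diameter, 90 mm tall) and with a blue cap, but with a dark AMBER brown body and shoulder: it does not belong in the carrier. Origin: centre of its underside, z up
- well_red: red square open well, fixed; one of a 2 x 2 block at 90 mm pitch in the green carrier. 66 mm outside, 60 mm inside, rim 18 mm and inner floor 3 mm above its origin (underside centre, 10 mm above the bench); x, y along its sides, z up. The carrier is a fixed tray 200 mm square, lip 22 mm high, with 12 mm ledges outside two sides
- well_yellow: yellow square open well, fixed; one of a 2 x 2 block at 90 mm pitch in the green carrier. 66 mm outside, 60 mm inside, rim 18 mm and inner floor 3 mm above its origin (underside centre, 10 mm above the bench); x, y along its sides, z up. The carrier is a fixed tray 200 mm square, lip 22 mm high, with 12 mm ledges outside two sides
- well_blue: blue square open well, fixed; one of a 2 x 2 block at 90 mm pitch in the green carrier. 66 mm outside, 60 mm inside, rim 18 mm and inner floor 3 mm above its origin (underside centre, 10 mm above the bench); x, y along its sides, z up. The carrier is a fixed tray 200 mm square, lip 22 mm high, with 12 mm ledges outside two sides
- well_black: black square open well, fixed; one of a 2 x 2 block at 90 mm pitch in the green carrier. 66 mm outside, 60 mm inside, rim 18 mm and inner floor 3 mm above its origin (underside centre, 10 mm above the bench); x, y along its sides, z up. The carrier is a fixed tray 200 mm square, lip 22 mm high, with 12 mm ledges outside two sides
There are look-alikes about, which are no part of the job. What is shaped like the sample_black but turquoise is not meant. Leave any turquoise look-alike of the sample_yellow alone.

How it is judged (in metres and radians):
At the end, for the whole second after the job is handed in: Each white sample bottle stands in the well of its cap's colour: its axis within 15 mm of the well's centre, its base on the floor of the well (within 5 mm in height), within 0.1 rad of upright, released and at rest; both amber bottles stand upright within 20 mm of where they began (horizontal distance between sample_red and well_red below 0.015 m and z of sample_red in the frame of well_red between -0.002 and 0.008 m and angle between each of sample_red, sample_yellow, sample_blue, sample_black, amber_red, amber_blue's own z axis and vertical below 0.1 rad and linear speed of each of sample_red, sample_yellow, sample_blue, sample_black, amber_red, amber_blue below 0.02 m/s and horizontal distance between sample_yellow and well_yellow below 0.015 m and z of sample_yellow in the frame of well_yellow between -0.002 and 0.008 m and horizontal distance between sample_blue and well_blue below 0.015 m and z of sample_blue in the frame of well_blue between -0.002 and 0.008 m and horizontal distance between sample_black and well_black below 0.015 m and z of sample_black in the frame of well_black between -0.002 and 0.008 m and distance of each of amber_red, amber_blue from where it was at the start of the episode below 0.02 m); the robot touches nothing.
It fails at once if an amber bottle is moved 20 mm or more, or knocked over (distance of any of amber_red, amber_blue from where it was at the start of the episode above 0.02 m or angle between any of amber_red, amber_blue's own z axis and vertical above 0.5 rad).
It fails at once if a sample bottle is tipped more than 0.6 rad (angle between any of sample_red, sample_yellow, sample_blue, sample_black's own z axis and vertical above 0.6 rad).
It fails at once if a sample bottle is dropped from more than about 2 cm or thrown (it moves faster than 0.6 m/s out of the fingers) ((linear speed of sample_red above 0.6 m/s and contact force between sample_red and the fingers below 0.05 N) or (linear speed of sample_yellow above 0.6 m/s and contact force between sample_yellow and the fingers below 0.05 N) or (linear speed of sample_blue above 0.6 m/s and contact force between sample_blue and the fingers below 0.05 N) or (linear speed of sample_black above 0.6 m/s and contact force between sample_black and the fingers below 0.05 N)).
It also fails if it takes over 120 s, if anything falls off the work surface, if the arm or the gripper's body presses on something with over 40 N, if the wrist force passes 120 N, or if a joint passes its speed limit or range.

ROBOT

A 6-joint arm with a two-finger parallel gripper is mounted at the origin on the work surface. World frame = base frame: x ahead of the robot, y to its left, z up, the work surface at z = 0. Lengths are in mm, angles in rad, forces in N, time in s.
With the tool pointing down it reaches from about 400 to 825 mm from the base axis. Payload 7 kg.
Tool frame: the origin (TCP) lies at the very end of the fingers, on their centre line; the grasp point (between the pads) lies 19 mm behind it; z points along the fingers, y is the line along which they close (so a half turn about z gives the same grasp; the last joint's range is limited). The gripper opens to 88 mm and grips with 3 to 60 N. Pads are 19 mm wide; open, the fingers measure 130 mm over their backs; the gripper's body (78 mm by 193 mm) begins 47 mm behind the grasp point.
Start: joints at [1.429, 0.359, 0.012, 0, -1.224, -0.288], TCP at [281.271, 613.581, 226.561] pointing down, gripper open.
Joint ranges: [-3.07, 3.07], [-1.43, 2.12], [-1.02, 1.25], [-3.03, 1.67], [-3.05, -0], [-3.03, 3.03]. Speed limits (rad/s): [2.39, 2.39, 3.01, 3.14, 3.14, 3.14].

INTERFACE

Orientations are given as a unit quaternion [x, y, z, w].
In Python, from plant import bot gives the robot as it stands. Calls block until the motion is done:
- bot.move_ptp(position, orientation): joint-space move of the TCP to a pose.
- bot.line_to(position, velocity=150, ori=None): straight line of the TCP; ori=None keeps the orientation; velocity is the mean speed in mm/s.
- bot.move_joints(angles): joint-space move.
- bot.move_gripper(opening, force=None): finger opening in mm; force is the grip in N (None keeps the last); returns when the fingers have stopped.
- bot.pause(seconds).
- bot.solve_ik(position, orientation): joint angles nearest the present ones, or None.
- bot.read_state(): the state.
- bot.camera(name): name is "scene" or "top" or "wrist"; returns the picture (400x640x3 uint8, red, green, blue); there is no depth.
- bot.get_calibration(name): a dict with "fx", "fy", "cx", "cy" (pixels), "distortion" ([k1, k2, p1, p2, k3] as OpenCV has them; the pictures are not rectified), "view" (4x4, takes a point from world to camera coordinates); the wrist camera has in their place "T_tool_cam" (4x4, takes a point from camera to tool coordinates, whose origin is the TCP and whose axes are the flange's). Camera axes: x right, y up, looking along -z (the intrinsics and any distortion apply to the point x, -y, -z); pixel columns grow to the right and rows downward; lengths in mm; the calibration is good to about 2 mm. A picture is of the moment at which its call begins: read the wrist's pose just before it. get_calibration takes no time and is no camera call.
A pose or a line that the arm cannot do raises bot.Unreachable and nothing moves.
- bot.close_job(): hands the job in; it is judged then, once.
The state is a dict: "t": time; "joint_pos": joint angles; "qvel": joint speeds; "tau": joint torques, N m; "tcp_pos": TCP position; "eef_rot": TCP orientation; "contact_force": force on the tool from outside, world axes, zero at the start; "moment": the same for the moment, N m; "width": finger opening in mm; "finger_force": force on a finger pad.
Only numpy, scipy, OpenCV 4.12 (cv2) and the standard library are available. Lean on these libraries where they do the work, as an engineer would, in place of code of your own. Each camera call takes 0.05 s, during which the arm holds its last target. There are 200 camera calls.

## Working session

There is one attempt and no reset: what is moved stays moved. The work goes in short steps, each a Python script; the robot and the scene stay as the last script left them, time stands still between calls to the robot, and variables do not carry over. Pictures are saved under pics/ and viewed, at most 14 in all, crops included, and the job is handed in when it is done.

```bash
mkdir -p pics
python3 - <<'E'
from plant import bot
import cv2
for n in("top","scene"):
    cv2.imwrite(f"pics/{n}0.png",bot.camera(n)[:,:,::-1]); print(n,bot.get_calibration(n))
print(bot.get_calibration("wrist")); s=bot.read_state(); print(s["t"],s["eef_rot"],s["contact_force"],s["width"])
E
```

```text
top {'fx': 370.33889519355597, 'fy': 370.33889519355597, 'cx': 319.7853733861714, 'cy': 198.648788799672, 'distortion': array([-0.04834443,  0.        ,  0.        ,  0.        ,  0.        ]), 'view': array([[-3.45992440e-03, -9.99794665e-01, -1.99664073e-02,
         2.87892041e+01],
       [ 9.96248005e-01, -5.17289393e-03,  8.63895511e-02,
        -5.65076552e+02],
       [-8.64750964e-02, -1.95925922e-02,  9.96061337e-01,
        -1.01042915e+03],
       [ 0.00000000e+00,  0.00000000e+00,  0.00000000e+00,
         1.00000000e+00]])}
scene {'fx': 464.5747645352645, 'fy': 464.5747645352645, 'cx': 323.6963343434241, 'cy': 189.24684126473642, 'distortion': array([-0.05583764,  0.        ,  0.        ,  0.        ,  0.        ]), 'view': array([[-7.95201287e-01,  6.06271050e-01,  9.50405976e-03,
         4.60141262e+02],
       [-3.58080174e-01, -4.82201268e-01,  7.99537695e-01,
         2.05143732e+02],
       [ 4.89319428e-01,  6.32390188e-01,  6.00540712e-01,
        -1.56062246e+03],
       [ 0.00000000e+00,  0.00000000e+00,  0.00000000e+00,
         1.00000000e+00]])}
{'fx': 313.5431458649128, 'fy': 313.5431458649128, 'cx': 315.04614315310045, 'cy': 196.18651307126802, 'distortion': array([-0.04944167,  0.        ,  0.        ,  0.        ,  0.        ]), 'T_tool_cam': array([[ 1.91947463e-04,  9.66842006e-01,  2.55375212e-01,
         6.76784923e+01],
       [ 9.99999743e-01, -3.61922862e-04,  6.18598849e-04,
        -6.93068051e-01],
       [ 6.90513480e-04,  2.55375027e-01, -9.66841827e-01,
        -1.58351939e+02],
       [ 0.00000000e+00,  0.00000000e+00,  0.00000000e+00,
         1.00000000e+00]])}
0.1 [ 9.76986225e-01 -2.13301116e-01 -8.02414425e-05  7.37173996e-04] [ 0.99798585 -0.33259646  0.0513877 ] 87.58632390124566
```

View pics/top0.png

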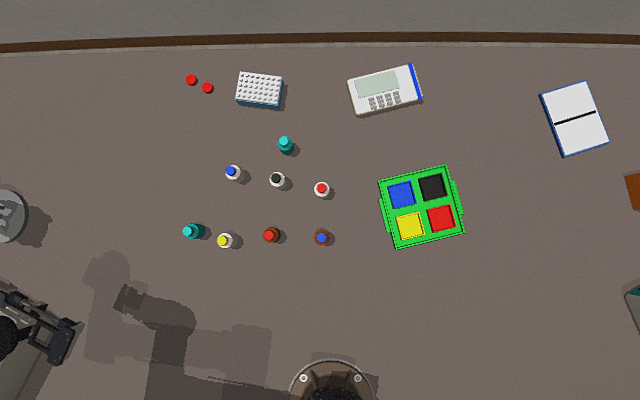

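View pics/scene0.png

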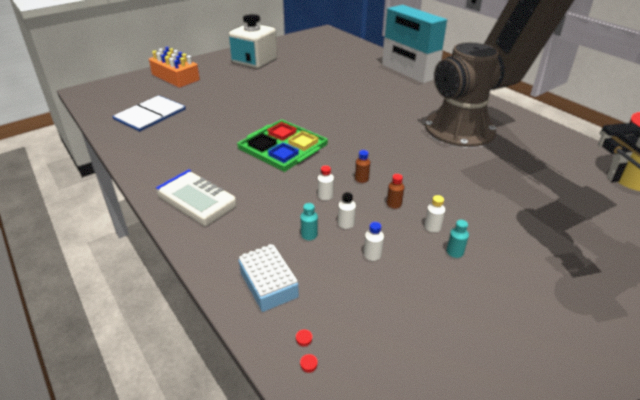

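Top view: the white samples are red (321,188), yellow (225,240), blue (232,172) and black (277,179). The ambers are red (271,235) and blue (321,237), and the turquoise look-alikes are at (285,144) and (192,231). The carrier is at (421,207). The scene view shows the same set. I'll measure them, and make one enlarged crop to confirm identities.

```bash
cat > h.py <<'E'
import numpy as np, cv2
from plant import bot
def K(c): return np.array([[c["fx"],0,c["cx"]],[0,c["fy"],c["cy"]],[0,0,1]])
def pose(c):
    if "view" in c: return np.linalg.inv(c["view"])
    from scipy.spatial.transform import Rotation as R
    s=bot.read_state(); T=np.eye(4); T[:3,:3]=R.from_quat(s["eef_rot"]).as_matrix(); T[:3,3]=s["tcp_pos"]
    return T@c["T_tool_cam"]
def ray(c,px,T):
    u=cv2.undistortPoints(np.float64(px).reshape(-1,1,2),K(c),c["distortion"].astype(float))[:,0]
    d=np.c_[u[:,0],-u[:,1],-np.ones(len(u))]@T[:3,:3].T
    return T[:3,3],d
def plane(c,px,z,T):
    o,d=ray(c,px,T); return o+d*((z-o[2])/d[:,2])[:,None]
def tri(cs,pxs):
    A=np.zeros((3,3));b=np.zeros(3);R=[]
    for c,p in zip(cs,pxs):
        o,d=ray(c,[p],pose(c)); d=d[0]/np.linalg.norm(d); P=np.eye(3)-np.outer(d,d);A+=P;b+=P@o;R.append((o,P))
    x=np.linalg.solve(A,b); return x,[np.linalg.norm(P@(x-o)) for o,P in R]
def mask(img,col):
    h,s,v=[a.astype(int) for a in cv2.split(cv2.cvtColor(img,cv2.COLOR_RGB2HSV))]
    m={"red":((h<6)|(h>174))&(s>190)&(v>110),"yellow":(h>22)&(h<35)&(s>150)&(v>110),
       "blue":(h>108)&(h<128)&(s>150)&(v>90),"black":(v<55)&(s<140)}[col]
    return m.astype(np.uint8)
def blobs(img,col,box,amin=15):
    m=np.zeros(img.shape[:2],np.uint8);x0,y0,x1,y1=box;m[y0:y1,x0:x1]=mask(img,col)[y0:y1,x0:x1]
    n,l,st,ce=cv2.connectedComponentsWithStats(m)
    return [(ce[i],st[i,4],(l==i).astype(np.uint8)) for i in range(1,n) if st[i,4]>=amin]
E
python3 - <<'E'
from h import *
it,is_=cv2.imread("pics/top0.png")[:,:,::-1].copy(),cv2.imread("pics/scene0.png")[:,:,::-1].copy()
ct,cs=bot.get_calibration("top"),bot.get_calibration("scene")
approx={"sample_red":((321,188),(326,171)),"sample_yellow":((223,240),(437,201)),"sample_blue":((232,172),(375,229)),"sample_black":((277,179),(347,198)),"amber_red":((271,235),(397,180)),"amber_blue":((321,237),(363,155))}
near=lambda im,col,p,r:max(blobs(im,col,(p[0]-r,p[1]-r,p[0]+r,p[1]+r),5),key=lambda b:b[1])
for n,(a,b) in approx.items():
    col=n.split("_")[1]
    A,B=near(it,col,a,11),near(is_,col,b,9)
    x,r=tri([ct,cs],[A[0],B[0]])
    print(n,A[0].round(1),A[1],B[0].round(1),B[1],"tri",x.round(1),np.round(r,1),"plane86",plane(ct,A[0],86,pose(ct)).round(1)[0,:2])
W={}
for col in("red","yellow","blue","black"):
    b=max(blobs(it,col,(375,160,465,255),100),key=lambda b:b[1])
    c=cv2.findContours(b[2],cv2.RETR_EXTERNAL,cv2.CHAIN_APPROX_NONE)[0][0]
    P=plane(ct,c[:,0].astype(float),28,pose(ct))[:,:2].astype(np.float32)
    R=cv2.minAreaRect(P); W[col]=np.array(R[0]); print(col,R)
for a,b in(("red","black"),("yellow","blue"),("red","yellow"),("blue","black")): print(a,b,np.linalg.norm(W[a]-W[b]),np.degrees(np.arctan2(*(W[b]-W[a])[::-1])))
g=cv2.inRange(cv2.cvtColor(it,cv2.COLOR_RGB2HSV),(50,150,80),(70,255,255))
c=max(cv2.findContours(g,cv2.RETR_EXTERNAL,cv2.CHAIN_APPROX_NONE)[0],key=cv2.contourArea)
print("green",cv2.minAreaRect(plane(ct,c[:,0].astype(float),22,pose(ct))[:,:2].astype(np.float32)),np.mean(list(W.values()),0))
cv2.imwrite("pics/crop.png",cv2.resize(it[120:270,170:350,::-1],None,fx=4,fy=4,interpolation=cv2.INTER_CUBIC)[:600,:720])
E
```

```text
sample_red [321.4 187.9] 61 [325.3 170.2] 43 tri [589.3  20.5  81.7] [0.6 0.6] plane86 [588.3  20.9]
sample_yellow [221.6 240.4] 73 [437.  201.4] 20 tri [452.  284.   80.8] [1.5 1.5] plane86 [451.1 283.7]
sample_blue [229.9 170.2] 64 [374.9 227.1] 95 tri [638.1 265.   83.8] [0.5 0.5] plane86 [637.4 264.7]
sample_black [276.  178.1] 39 [347.  196.9] 66 tri [616.2 141.4  81.5] [0.5 0.5] plane86 [615.1 141.1]
amber_red [268.5 234.8] 78 [396.8 179.7] 59 tri [466.  160.3  79.2] [0.8 0.8] plane86 [465.5 159.8]
amber_blue [321.  236.9] 70 [363.3 154.2] 63 tri [459.8  22.1  82.7] [0.3 0.3] plane86 [459.7  22.2]
red ((510.03350830078125, -309.02740478515625), (64.17683410644531, 66.82098388671875), 13.503046989440918)
yellow ((489.5367126464844, -222.86724853515625), (64.67979431152344, 66.47937774658203), 13.579472541809082)
blue ((576.147216796875, -201.55361938476562), (65.55989074707031, 66.3391342163086), 13.798047065734863)
black ((596.6439208984375, -286.9053955078125), (63.815391540527344, 68.0279769897461), 13.39009952545166)
red black 89.39097753578453 14.328130707863439
yellow blue 89.19445171503222 13.824983593513616
red yellow 88.56461571710463 103.3814670602693
blue black 87.77836046763305 -76.4964738724574
green ((543.3244018554688, -255.4285430908203), (199.07705688476562, 222.24290466308594), 13.533392906188965) [ 543.09033966 -255.08841705]
```

View pics/crop.png

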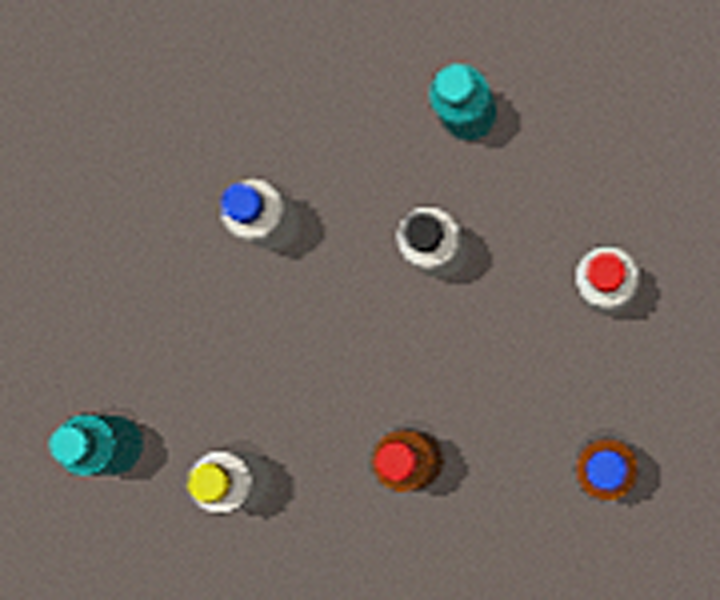

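Six capped bottles are candidates. White bodies with red (321,188), yellow (222,240), blue (230,170) and black (276,178) caps are the samples. The dark bodies at (269,235) and (321,237) are the ambers, and the two all-turquoise ones are look-alikes. The crop confirms this. Sizes (66 mm wells, about 89 mm pitch) and heights (cap centres near 82 mm) also agree. I'll start with red.

```bash
cat > job.py <<'E'
from h import *
from scipy.spatial.transform import Rotation as R
B={"red":(589.3,20.5),"yellow":(452,284),"blue":(638.1,265),"black":(616.2,141.4)}
th=np.radians(13.55);u=np.array([np.cos(th),np.sin(th)]);v=np.array([-u[1],u[0]]);C=np.array([543.2,-255.3])
W={"red":C-45*u-45*v+0,"yellow":C-45*u+45*v,"blue":C+45*u+45*v,"black":C+45*u-45*v}
def q(a): return (R.from_euler("z",a)*R.from_euler("x",np.pi)).as_quat()
def best(p,a):
    q0=np.array(bot.read_state()["joint_pos"]); o=[]
    for k in(a,a+np.pi):
        j=bot.solve_ik(p,q(k))
        if j is not None: o.append((np.abs(np.array(j)-q0).max(),k))
    return q(min(o)[1])
G=31
def pick(c,a=np.pi/2):
    x,y=B[c]; o=best([x,y,200],a); bot.move_gripper(62); bot.move_ptp([x,y,200],o)
    bot.line_to([x,y,110],200); bot.line_to([x,y,G],80)
    bot.move_gripper(36,15); s=bot.read_state(); print(c,"grip",s["width"],s["finger_force"],s["t"])
    if abs(s["width"]-42)>4: raise SystemExit("bad grasp")
    bot.line_to([x,y,G+10],50); bot.line_to([x,y,220],200); s=bot.read_state(); print("lifted",s["width"],s["finger_force"],s["t"])
def place(c,a=np.pi/2+th):
    x,y=W[c]; o=best([x,y,220],a); bot.move_ptp([x,y,220],o)
    f0=None
    bot.line_to([x,y,110],180); bot.line_to([x,y,G+13+4],60); bot.pause(.2)
    f0=bot.read_state()["contact_force"][2]
    for z in np.arange(3,-2.1,-1):
        bot.line_to([x,y,G+13+z],20); f=bot.read_state()["contact_force"][2]-f0
        if f>1: break
    print("set at",z,"df",f)
    bot.move_gripper(60); bot.pause(.2); bot.line_to([x,y,110],60); bot.line_to([x,y,220],200); print("t",bot.read_state()["t"])
E
python3 - <<'E'
from job import *
print({k:w.round(1) for k,w in W.items()})
pick("red"); place("red")
E
```

```text
{'red': array([ 510. , -309.6]), 'yellow': array([ 488.9, -222.1]), 'blue': array([ 576.4, -201. ]), 'black': array([ 597.5, -288.5])}
red grip 41.61404163001872 15.000109184766188 5.375
lifted 41.5102551247174 14.998463171068579 6.7667
set at 0.0 df 3.120472919291874
t 13.925
```

Run:
```python
from job import *
bot.pause(.1)
im=bot.camera("wrist"); cv2.imwrite("pics/w1.png",im[:,:,::-1])
```

```text
(no output)
```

View pics/w1.png

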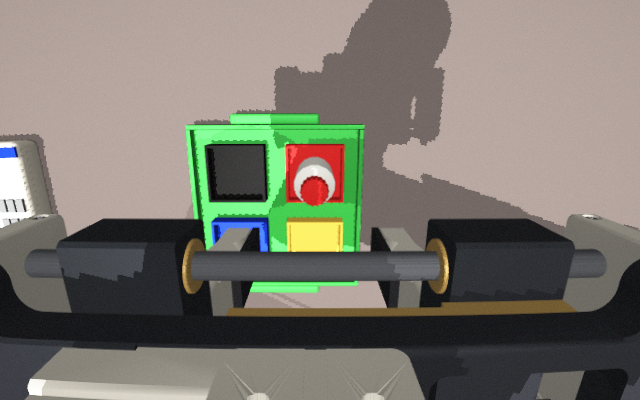

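The wrist view shows the red bottle standing upright and centred in the red well at (315,175). On to the rest.

Run:
```python
from job import *
for c in("black","blue","yellow"): pick(c); place(c)
cv2.imwrite("pics/w2.png",bot.camera("wrist")[:,:,::-1])
bot.move_ptp([450,50,300],best([450,50,300],np.pi/2)); bot.move_ptp([281,613,230],best([281,613,230],0))
s=bot.camera("scene");t=bot.camera("top");cv2.imwrite("pics/t2.png",t[:,:,::-1])
ct,cs=bot.get_calibration("top"),bot.get_calibration("scene")
f=np.vstack([cv2.resize(s[90:240,210:480],None,fx=2,fy=2,interpolation=3),cv2.resize(t[140:260,200:470],None,fx=2,fy=2,interpolation=3)])
cv2.imwrite("pics/end.png",f[:,:,::-1]); print(bot.read_state()["t"])
for n,p in(("red",(271,235)),("blue",(321,237))):
    b=max(blobs(t,n,(p[0]-11,p[1]-11,p[0]+11,p[1]+11),5),key=lambda b:b[1]); print("amber",n,plane(ct,b[0],82,pose(ct)).round(1)[0,:2])
```

```text
black grip 41.47009061746917 14.999811637680978 18.2667
lifted 41.693607754838474 14.999156261910684 19.6583
set at 0.0 df 1.9526378946701046
t 27.1083
blue grip 41.31869847329678 15.000929237321543 31.6
lifted 41.63992033791036 14.999232434529404 32.9917
set at 0.0 df 3.142987410423968
t 40.575
yellow grip 41.77780629266473 15.001046085963026 44.8833
lifted 41.15789076110329 14.998314518015832 46.275
set at 0.0 df 3.2572242184149274
t 53.9833
57.3667
amber red [465.2 160.4]
amber blue [459.7  22.1]
```

View pics/end.png

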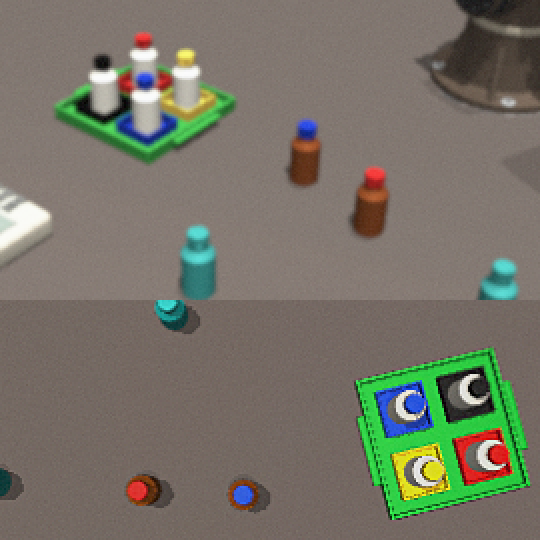

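All four samples stand upright in wells of their cap colours: black (467,388), blue (408,405), yellow (427,470) and red (490,455) in the crop. Both ambers are within 1 mm of where they started, and the arm is clear.

```bash
python3 -c "
from plant import bot
print(bot.close_job())"
```

```text
the job is handed in; nothing more can be done
None
```

All four white sample bottles stand upright in the wells matching their caps, both amber bottles stand where they began, and the job was handed in at about 57 s; no verdict was returned.

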